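# Hold a spring clip open over a record card

### The arm

A 6-joint arm with a two-finger parallel gripper is mounted at the origin on the work surface. World frame = base frame: x ahead of the robot, y to its left, z up, the work surface at z = 0. Lengths are in mm, angles in rad, forces in N, time in s.
With the tool pointing down it reaches from about 350 to 875 mm from the base axis. Payload 4.2 kg.
Tool frame: the origin (TCP) lies between the finger pads; the fingertips stand 8 mm ahead of it and the grasp point (between the pads) lies 11 mm behind it; x points along the fingers, y is the direction in which the jaws open and shut, and the axes are right-handed (so a half turn about x gives the same grasp; the last joint's range is limited). The gripper opens to 87 mm and grips with 3 to 60 N. Pads are 19 mm wide; open, the fingers measure 117 mm over their backs; the gripper's body (75 mm by 190 mm) begins 51 mm behind the grasp point.
Start: joints at [0.259, 0.385, 0.008, 0, -1.194, -0.259], TCP at [624.979, 0.025, 230.55] pointing down, gripper open.
Joint ranges: [-3.14, 3.14], [-1.21, 2.06], [-1.07, 1.41], [-3.16, 2.05], [-2.99, -0.16], [-3.1, 3.1]. Speed limits (rad/s): [2.79, 2.79, 3.14, 3.14, 3.14, 3.14].

### API

Orientations are given as [roll, pitch, yaw] about the fixed x, y, z axes, in that order (R = Rz(yaw) Ry(pitch) Rx(roll)).
In Python, from workcell import * gives the robot as it stands. Calls block until the motion is done:
- move_to(position, orientation): joint-space move of the TCP to a pose.
- line_to(position, speed=150, rotation=None, f_stop=None): straight line of the TCP; rotation=None keeps the orientation; speed is the mean speed in mm/s. With f_stop (N) it stops when the force on the tool has changed by that much, and returns True; else False.
- movej(angles): joint-space move.
- command_gripper(opening): opening from 0.0 (shut) to 1.0 (fully open); the grip force is fixed at half the most; returns when the fingers have stopped.
- wait(seconds).
- ik(position, orientation): joint angles nearest the present ones, or None.
- state(): the state.
- capture(name): name is "scene" or "side" or "wrist"; returns (picture, depth): 400x640x3 uint8, blue, green, red; 400x640 float32, mm along the optical axis (not along the pixel's ray), 0 where there is no reading.
- camera_model(name): a dict with "fov_y" (degrees; the focal length in pixels is half the picture's height over the tangent of half this angle, whatever the lens; pixels are square), "cx", "cy" (the principal point, pixels), "cam_to_world" (4x4, takes a point from camera to world coordinates). Camera axes: x right, y down, z forward; pixel columns grow to the right and rows downward; lengths in mm; the calibration is good to about 2 mm. A picture is of the moment at which its call begins: read the wrist's pose just before it. camera_model takes no time and is no camera call; for the wrist camera it gives the pose at the moment of the call.
A pose or a line that the arm cannot do raises MotionError and nothing moves.
- hand_in(): hands the job in, once; it reports no verdict.
The state is a dict: "time": time; "joint_positions": joint angles; "dq": joint speeds; "tau": joint torques, N m; "tcp_pos": TCP position; "orientation": TCP orientation; "ft_force": force on the tool from outside, world axes, zero at the start; "torque": the same for the moment, N m; "finger_gap": opening from 0.0 (shut) to 1.0 (fully open).
Only numpy, scipy, OpenCV 4.12 (cv2) and the standard library are available. Lean on these libraries where they do the work, as an engineer would, in place of code of your own. Each camera call takes 0.05 s, during which the arm holds its last target.

### The job

Take the steel spring clip out of its wooden rest, squeeze its handles so that the jaws gape at least 15 mm, and lower it over the middle of the top edge of the taller, narrower record card until the jaw tips are about 15 mm below that edge, one jaw on each side and neither touching the card, so that a new sheet can be tucked in. Finish while still holding the clip open there: do not let go. Treat the card gently (never push on it or let the clip bite it) and leave the other things on the shelf where they are.

Things in the scene. Friction and masses are not known exactly. Their poses are not given: they have to be found in the camera images.
- clip: Bare steel spring clip, 80 mm tall, 30 mm wide along its pin, about 50 g, standing jaws down in clip_rest. Origin: midway between the jaws, level with the shut jaw tips; z up to the handles; y along the pin, 40 mm above the origin; x: the way handles and jaws spread (a half turn about z looks the same). Two mirrored levers turn equally on the pin, each with a flat jaw 40 mm long and 30 mm wide.
- clip_bars (a point): On the clip, 76 mm above its origin, midway between the two handle ends when shut: round bars, 6 mm thick, 30 mm long along the clip's y, 54 mm over their outsides in x. Pinch the bars along x to open the jaws. Needs 6 N on each bar at first, 12 N fully open; shuts when let go. Bars 38.7 mm over the outsides: tips 15.9 mm apart; 30.6 mm: 23.6 mm; 26.4 mm: hard stop.
- clip_pin (a point): Middle of the clip's pin, 40 mm above its origin. The bars stand 36 mm above the pin when shut and 42 mm when open, so the clip sinks up to about 10 mm between the fingers as it opens. The jaw tips rise 2 to 5 mm above the level of the clip's origin as they open.
- clip_lever (a joint): Opening angle of each lever of the clip: 0 shut, 0.35 rad fully open. The gap between the jaw tips is 80 mm x sin(value): 0.20 gives 15.9 mm, 0.30 gives 23.6 mm.
- clip_rest: Fixed dark wooden block, 84 (x) x 84 (y) x 40 mm high, with a well in the middle of its top, 44 mm (x) x 34 mm (y) and 20 mm deep. The clip stands free on its jaw tips in the middle of the well, its axes along the block's, its origin 20 mm above the shelf; the shut jaws are 12 mm thick together, so there is room to open them in the well. Origin: centre of the underside.
- card_tall: Fixed upright record card, the taller and narrower of two: stiff off-white board, 4 mm thick (x), 70 mm wide (y), top edge 150 mm above the shelf, in a dark wooden foot 60 (x) x 100 (y) x 28 mm high. Origin: centre of the foot's underside; the card's face looks along x, its top edge runs along y.
- card_tall_edge (a point): Middle of the top edge of the tall card, 150 mm above the shelf; axes as the card's.
- card_low: The other, fixed upright card, lower and wider: 4 mm thick (x), 100 mm wide (y), top edge 90 mm above the shelf, in a foot 60 x 120 x 28 mm. Origin: centre of the underside. Not to be used.
- amplifier: Bystander: brown pocket hearing amplifier lying flat, 62 (x) x 34 (y) x 23 mm. Origin: centre of the underside.
- pill_box: Bystander: round pewter pill box, 51 mm across, 25 mm high. Origin: centre of the underside.
- dome: Bystander: glass magnifying dome, 74 mm across, 33 mm high. Origin: centre of the underside.
- spectacle_case: Bystander: tortoiseshell spectacle case, 62 (x) x 160 (y) x 35 mm. Origin: centre of the underside.
- tonic_bottle: Bystander: amber bottle, 54 mm across, 105 mm high. Origin: centre of the underside.
- dose_cup: Bystander: small white dose cup, 40 mm across, 32 mm high. Origin: centre of the underside.
- pill_tray: Bystander: metal pill counting tray, 80 (x) x 70 (y) x 16 mm. Origin: centre of the underside.
Mind the look-alikes: they are no part of the job. What is shaped like the clip but pink is not meant. Leave any green look-alike of the card_tall alone.

How it is judged:
By the outcome, as a careful person would: the job done as asked, in the order asked, and still so for the second after the job is handed in, while the arm keeps its last pose, push and grip.
It also fails if it takes over 35 s, if anything falls off the work surface, if the arm or the gripper's body presses on something with over 40 N, if the wrist force passes 120 N, or if a joint passes its speed limit or range.

## Working session

There is one attempt and no reset: what is moved stays moved. The work goes in short steps, each a Python script; the robot and the scene stay as the last script left them, time stands still between calls to the robot, and variables do not carry over. Pictures are saved under pics/ and viewed, and the job is handed in when it is done.

```bash
mkdir -p pics; ls; python3 - <<'E'
from workcell import *
import cv2,numpy as np
for n in ("scene","side"):
    m=camera_model(n); p,d=capture(n); cv2.imwrite(f"pics/{n}0.png",p); np.savez(f"{n}0.npz",p=p,d=d,**{k:np.array(v) for k,v in m.items()})
    print(n,{k:np.round(v,3).tolist() for k,v in m.items() if not isinstance(v,str)})
print(state())
E
```

```text
pics
scene {'fov_y': 42.939, 'cx': 315.605, 'cy': 199.65, 'cam_to_world': [[0.362, 0.621, -0.695, 1249.194], [0.932, -0.242, 0.269, -246.366], [-0.001, -0.746, -0.666, 761.482], [0.0, 0.0, 0.0, 1.0]]}
side {'fov_y': 46.245, 'cx': 321.334, 'cy': 198.634, 'cam_to_world': [[-0.997, -0.04, 0.069, 461.301], [-0.078, 0.657, -0.75, 741.648], [-0.016, -0.753, -0.658, 777.194], [0.0, 0.0, 0.0, 1.0]]}
{'time': 0.1, 'joint_positions': array([ 2.58590840e-01,  3.85475986e-01,  6.73158580e-03, -4.44680345e-04,
       -1.19399624e+00, -2.58581423e-01]), 'dq': array([ 0.00019927, -0.002124  ,  0.00460576,  0.00067349,  0.00064669,
       -0.00022944]), 'tau': array([ 1.65357815e-04, -3.91689312e+01,  1.87934643e+01,  4.23187181e+00,
        1.34990664e-02, -6.93199490e-05]), 'tcp_pos': array([6.24462757e+02, 1.04514179e-02, 2.29557660e+02]), 'orientation': array([ 1.61999578,  1.56880857, -3.09254781]), 'ft_force': array([0.29103255, 0.05587465, 0.29202096]), 'torque': array([-0.0250875 , -0.03515903, -0.02904567]), 'finger_gap': 1.00133314103244}
```

View pics/scene0.png

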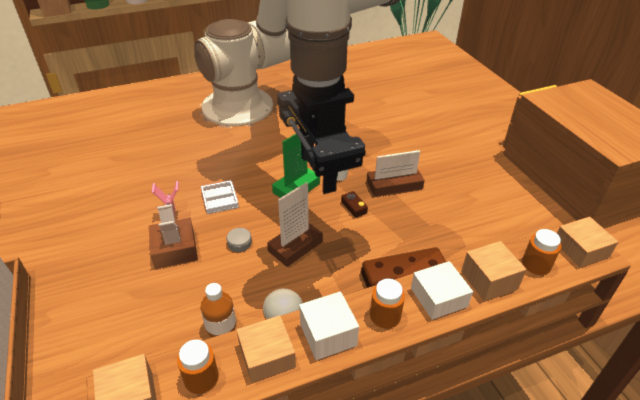

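View pics/side0.png

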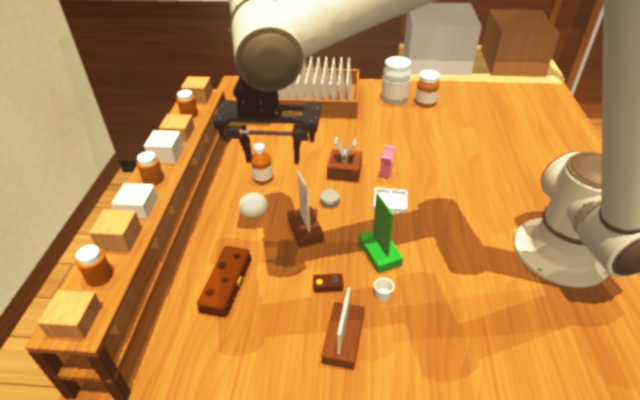

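Scene view: the clip candidates are the steel one at (168,225) in the dark block and a pink one at (166,195). The card candidates are the off-white tall one at (294,215), a green one at (295,165) and the low wide white one at (397,168). By colour and shape, the steel clip and the off-white tall card fit the description. I'll confirm with an enlarged crop and measure.

```bash
cat > h.py <<'E'
import numpy as np,cv2
def cloud(f):
    z=np.load(f); d=z['d'];h,w=d.shape
    fl=h/2/np.tan(np.radians(float(z['fov_y']))/2)
    u,v=np.meshgrid(np.arange(w),np.arange(h))
    P=np.stack([(u-z['cx'])/fl*d,(v-z['cy'])/fl*d,d,np.ones_like(d)],-1)@z['cam_to_world'].T
    P=P[...,:3]; P[d<=0]=np.nan
    return z['p'],P
def topdown(P,p,x0,x1,y0,y1,s):
    im=np.zeros((int((x1-x0)*s),int((y1-y0)*s),3),np.uint8)
    return im
E
python3 - <<'E'
from h import *
p,P=cloud('scene0.npz')
a=cv2.resize(p[175:270,140:330],None,fx=4,fy=4,interpolation=2); cv2.imwrite('pics/crop0.png',a)
p2,P2=cloud('side0.npz')
cv2.imwrite('pics/crop1.png',cv2.resize(p2[120:260,270:420],None,fx=4,fy=4,interpolation=2))
for (u,v) in [(168,225),(168,208),(172,255),(294,215),(305,187),(283,198),(295,240),(397,165)]: print('sc',u,v,np.round(P[v,u]))
for (u,v) in [(345,150),(345,160),(303,176),(309,220),(345,295)]: print('si',u,v,np.round(P2[v,u]))
E
```

```text
sc 168 225 [ 512. -259.   88.]
sc 168 208 [ 471. -252.   94.]
sc 172 255 [ 532. -266.   28.]
sc 294 215 [573. -29.  89.]
sc 305 187 [563.  -2. 143.]
sc 283 198 [585. -53. 150.]
sc 295 240 [580. -32.  27.]
sc 397 165 [473. 250.  58.]
si 345 150 [ 489. -265.   66.]
si 345 160 [ 489. -270.   30.]
si 303 176 [ 598. -230.    2.]
si 309 220 [557.   3.  65.]
si 345 295 [471. 153.   3.]
```

View pics/crop0.png

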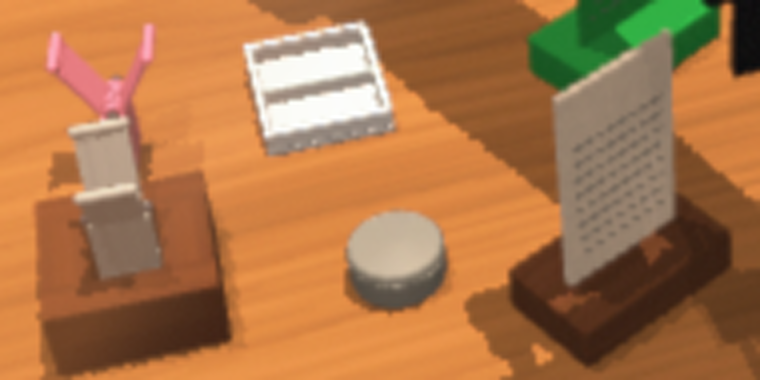

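View pics/crop1.png

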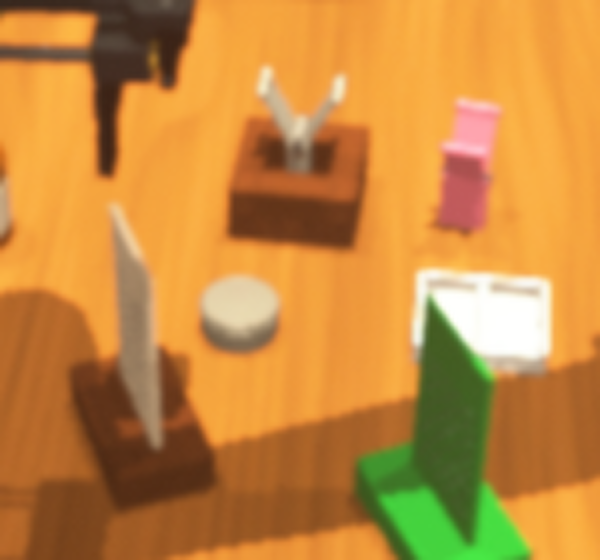

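The crops confirm it: steel clip in the dark block, off-white tall card. The pink clip and the green card stand apart. Now I'll fit the poses.

```bash
python3 - <<'E'
from h import *
for f in('scene0.npz','side0.npz'):
    p,P=cloud(f); X,Y,Z=P[...,0],P[...,1],P[...,2]
    def sel(x0,x1,y0,y1,z0,z1): 
        return P[(X>x0)&(X<x1)&(Y>y0)&(Y<y1)&(Z>z0)&(Z<z1)]
    for nm,b in dict(resttop=(430,560,-330,-200,36,44),clipup=(430,560,-330,-200,60,105),bars=(430,560,-330,-200,90,105),card=(500,640,-90,40,45,160),cardtop=(500,640,-90,40,135,160),foot=(500,640,-100,50,24,32),pink=(330,455,-340,-210,10,140),pinkhi=(330,455,-340,-210,60,140)).items():
        q=sel(*b)
        if len(q)<5: print(f,nm,len(q));continue
        r=cv2.minAreaRect(q[:,:2].astype(np.float32)); w,V=np.linalg.eigh(np.cov(q[:,:2].T))
        print(f[:5],nm,len(q),'rect',np.round(r[0],1),np.round(r[1],1),round(r[2],1),'mean',np.round(q.mean(0),1),'ax',round(np.degrees(np.arctan2(V[1,1],V[0,1])),1),'min/max',np.round(q.min(0)),np.round(q.max(0)))
E
```

```text
scene resttop 1007 rect [ 490.8 -260. ] [84.2 89.7] 84.7 mean [ 496.9 -260.3   39.3] ax 98.0 min/max [ 443. -305.   36.] [ 537. -214.   44.]
scene clipup 380 rect [ 490.5 -260. ] [32.9 55.4] 82.6 mean [ 485.3 -259.2   83.2] ax 174.5 min/max [ 463. -276.   60.] [ 520. -243.  100.]
scene bars 126 rect [ 490.9 -259.4] [29.2 55.6] 84.5 mean [ 487.3 -259.6   95.6] ax 174.1 min/max [ 463. -276.   90.] [ 520. -243.  100.]
scene card 1211 rect [572.7 -29.1] [ 8.4 72. ] 22.8 mean [574.  -30.6 101.6] ax 112.4 min/max [557. -63.  45.] [589.   4. 151.]
scene cardtop 234 rect [572.1 -29.5] [ 7.1 71.3] 22.5 mean [573.6 -30.5 143.7] ax 112.1 min/max [557. -63. 135.] [588.   4. 151.]
scene foot 749 rect [573.2 -29.6] [ 61.2 102. ] 21.3 mean [583.2 -33.1  27.2] ax 101.5 min/max [540. -85.  24.] [618.  26.  32.]
scene pink 341 rect [ 408.4 -255.9] [83.6 92.8] 89.8 mean [ 394.5 -253.4   52.9] ax 167.0 min/max [ 362. -298.   11.] [ 455. -214.   81.]
scene pinkhi 119 rect [ 381.9 -247.6] [53.8 30.8] 77.8 mean [ 381.6 -252.5   71.4] ax 72.8 min/max [ 362. -276.   60.] [ 402. -219.   81.]
side0 resttop 462
[... 364 characters left out ...]
461. -274.   90.] [ 517. -239.  105.]
side0 card 393 rect [571.4 -27.4] [ 5.3 74. ] 22.3 mean [570.2 -21.8 105.4] ax 113.4 min/max [556. -61.  45.] [587.   8. 155.]
side0 cardtop 101 rect [571.  -26.9] [ 5.  69.7] 22.3 mean [570.1 -22.8 146.7] ax 112.9 min/max [556. -59. 135.] [585.   6. 155.]
side0 foot 631 rect [571.2 -27. ] [ 60.8 102. ] 22.6 mean [570.5 -17.3  29.5] ax 121.7 min/max [526. -80.  24.] [617.  30.  32.]
side0 pink 426 rect [ 408.8 -257.2] [91.3 92.1] 89.9 mean [ 395.7 -247.8   48.5] ax 173.2 min/max [ 363. -303.   10.] [ 455. -212.   83.]
side0 pinkhi 153 rect [ 380.5 -246.3] [57.6 28.1] 77.0 mean [ 379.4 -250.5   71.7] ax 77.4 min/max [ 363. -275.   60.] [ 399. -216.   83.]
```

```bash
cat >> h.py <<'E'
from scipy.spatial.transform import Rotation as Rn
def down(yaw):  # tool x down, tool y along heading yaw (rad)
    x=np.array([0,0,-1.]);y=np.array([np.cos(yaw),np.sin(yaw),0]);z=np.cross(x,y)
    return Rn.from_matrix(np.stack([x,y,z],1)).as_euler('xyz')
def snap(n,tag):
    from workcell import camera_model,capture
    m=camera_model(n); p,d=capture(n); cv2.imwrite(f"pics/{tag}.png",p)
    np.savez(tag+'.npz',p=p,d=d,**{k:np.array(v) for k,v in m.items()})
def seg(P,x0,x1,y0,y1,z0,z1):
    X,Y,Z=P[...,0],P[...,1],P[...,2]
    return P[(X>x0)&(X<x1)&(Y>y0)&(Y<y1)&(Z>z0)&(Z<z1)]
def rect(q):
    r=cv2.minAreaRect(q[:,:2].astype(np.float32)); return len(q),np.round(r[0],1),np.round(r[1],1),round(r[2],1),np.round(q.mean(0),1)
E
python3 - <<'E'
from workcell import *
from h import *
s=state();print(Rn.from_euler('xyz',s['orientation']).as_matrix().round(2))
snap('wrist','w0')
for yaw in (-5.5,174.5):
    print(yaw,ik([490,-260,250],down(np.radians(yaw))))
for yaw in (22.5,202.5):
    print(yaw,ik([572,-28,280],down(np.radians(yaw))))
print(np.round(camera_model('wrist')['cam_to_world'],2), camera_model('wrist')['fov_y'])
E
```

```text
[[-0. -1.  0.]
 [-0.  0.  1.]
 [-1.  0. -0.]]
-5.5 [-0.19561526  0.25155943 -0.13560864  0.         -1.18362826 -3.0419705 ]
174.5 [-0.19561526  0.25155943 -0.13560864  0.         -1.18362826  0.09962215]
22.5 [ 0.23387862  0.26476315 -0.04195261  0.         -1.26408057 -2.98277219]
202.5 [ 0.23387862  0.26476315 -0.04195261  0.         -1.26408057  0.15882046]
[[-1.0000e+00  0.0000e+00 -0.0000e+00  6.2401e+02]
 [ 0.0000e+00  9.7000e-01  2.6000e-01 -7.0790e+01]
 [ 0.0000e+00  2.6000e-01 -9.7000e-01  3.8358e+02]
 [ 0.0000e+00  0.0000e+00  0.0000e+00  1.0000e+00]] 59.96194799829327<sys>:0: UserWarning: Gimbal lock detected. Setting third angle to zero since it is not possible to uniquely determine all angles.
```

View pics/w0.png

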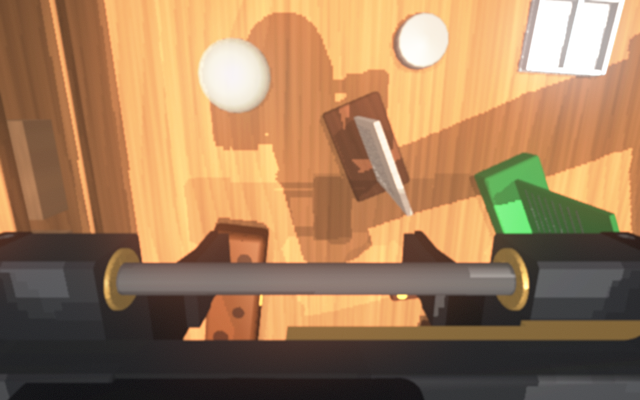

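The wrist view shows the tall card's edge running from (360,118) to (408,213). I'll measure it, then view the clip from the wrist.

```bash
python3 - 2>/dev/null <<'E'
from workcell import *
from h import *
p,P=cloud('w0.npz')
for z in ((140,160),(100,160),(24,32)): print('card',rect(seg(P,500,640,-100,40,*z)))
move_to([490,-195,250],down(np.radians(174.5)))
snap('wrist','w1')
p,P=cloud('w1.npz')
for z in ((88,106),(60,106),(36,44)): print('clip',rect(seg(P,430,560,-330,-200,*z)))
print(state()['time'],state()['tcp_pos'])
E
```

```text
card (782, array([570.9, -29. ]), array([ 4.3, 70.2]), 22.4, array([571.8, -30.3, 148.4]))
card (1374, array([571., -29.]), array([ 4.5, 70.2]), 22.4, array([572.6, -30.5, 136.8]))
card (4016, array([570.9, -29.2]), array([59.9, 99.9]), 22.5, array([576.7, -33.5,  27.4]))
clip (649, array([ 488.6, -260.1]), array([29.3, 53.8]), 84.5, array([ 489. , -260. ,   95.9]))
clip (1926, array([ 488.7, -259.9]), array([33.6, 53.8]), 83.8, array([ 488.8, -260. ,   80.2]))
clip (4869, array([ 488.7, -259.6]), array([84.3, 84.2]), 84.9, array([ 488. , -261.2,   39.6]))
1.1417 [ 490.96397279 -194.25583858  249.80961342]
```

View pics/w1.png

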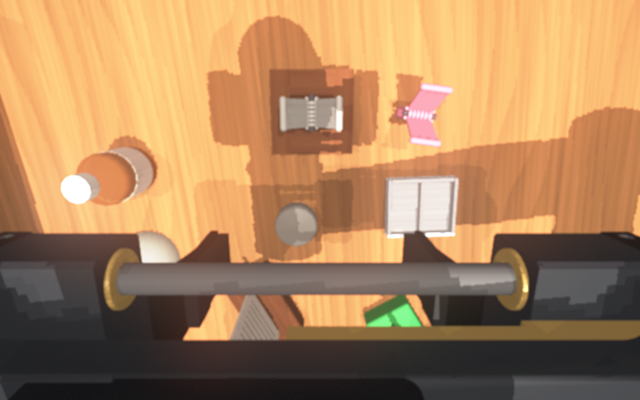

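The wrist view shows the steel clip at (311,114) and the pink one apart at (425,115). The clip is at (488.7,-259.9) with yaw -5.3°, and the card edge is at (570.9,-29.1) with yaw 22.5°. I'll go for the grasp: pinch lightly first, then lift.

```bash
python3 - 2>/dev/null <<'E'
from workcell import *
from h import *
o=down(np.radians(174.7))
move_to([488.7,-259.9,180],o)
wait(0.2); print(state()['tcp_pos'])
print(line_to([488.7,-259.9,85],speed=100,f_stop=8))
wait(0.2); s=state();print(s['tcp_pos'],s['ft_force'])
command_gripper(0.55); wait(0.2)
s=state();print(s['time'],s['finger_gap'],s['ft_force'],s['tcp_pos'])
snap('wrist','w2');snap('side','s2')
p=cv2.imread('pics/s2.png');cv2.imwrite('pics/s2c.png',cv2.resize(p[60:220,250:450],None,fx=4,fy=3.7,interpolation=2)[:600])
E
```

```text
[ 489.93137367 -259.20997893  181.30026924]
False
[ 489.04190874 -259.99674862   85.65527821] [-0.11991377 -0.53686593  0.44523185]
4.2333 0.549899152053206 [ 0.94949796 -0.10733098  4.82268016] [ 490.67368239 -260.38116282   86.51454473]
```

View pics/s2c.png

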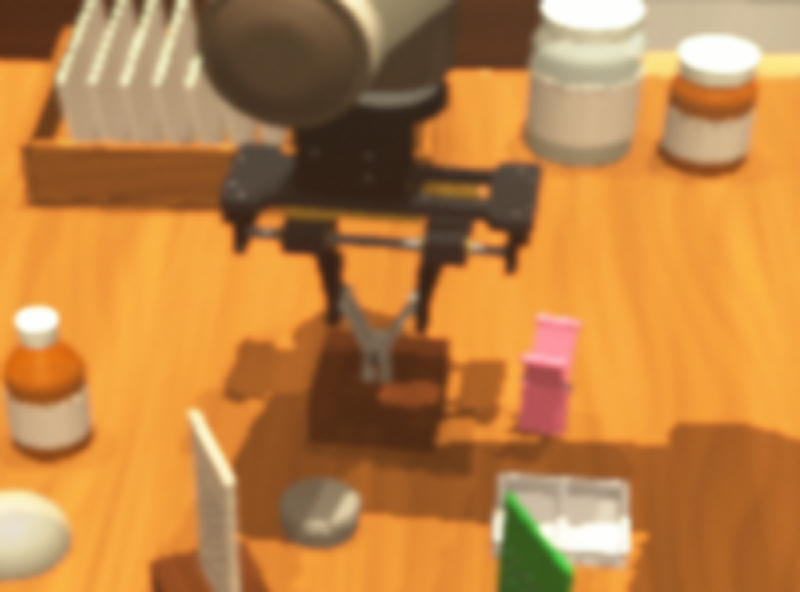

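View pics/w2.png

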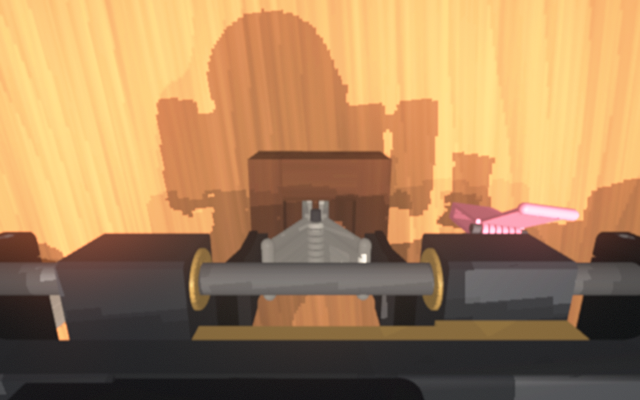

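The side crop shows the fingers on both bars with the clip upright. I'll lift it clear and then squeeze in free air.

```bash
python3 - 2>/dev/null <<'E'
from workcell import *
from h import *
line_to([488.7,-259.9,280],speed=120); wait(0.2)
s=state();print(s['time'],s['finger_gap'],s['ft_force'])
command_gripper(0.37); wait(0.3)
s=state();print(s['time'],s['finger_gap'],s['ft_force'],s['tcp_pos'])
snap('wrist','w3');snap('side','s3');snap('scene','c3')
p=cv2.imread('pics/s3.png');cv2.imwrite('pics/s3c.png',cv2.resize(p[20:180,250:450],None,fx=4,fy=3.7,interpolation=2)[:600])
E
```

```text
6.3083 0.5496454231685299 [-0.71496179 -0.5349168  -0.82492269]
7.225 0.3731293439633931 [ 0.0652095  -0.58608674 -0.38409816] [ 488.719388   -259.90135118  280.02311572]
```

View pics/s3c.png

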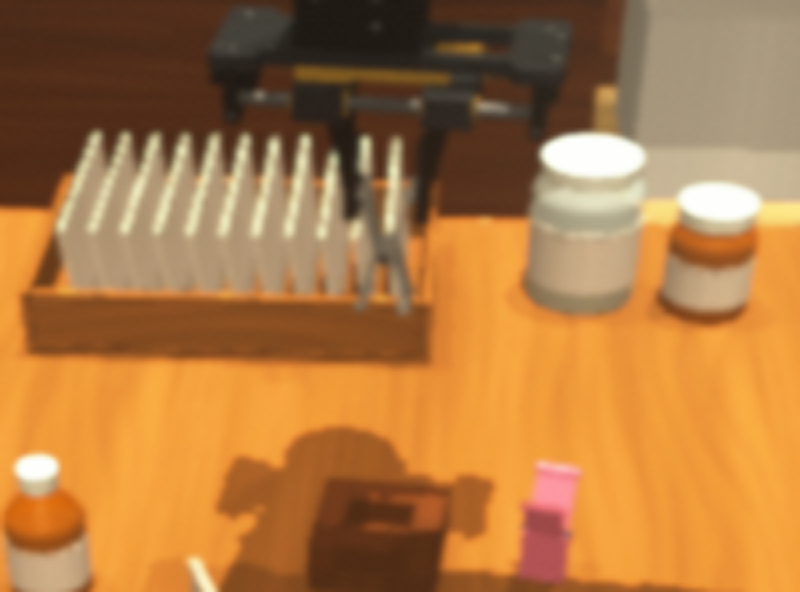

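View pics/w3.png

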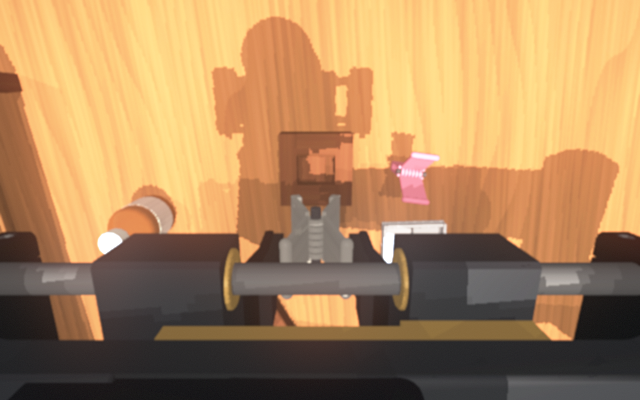

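View pics/c3.png

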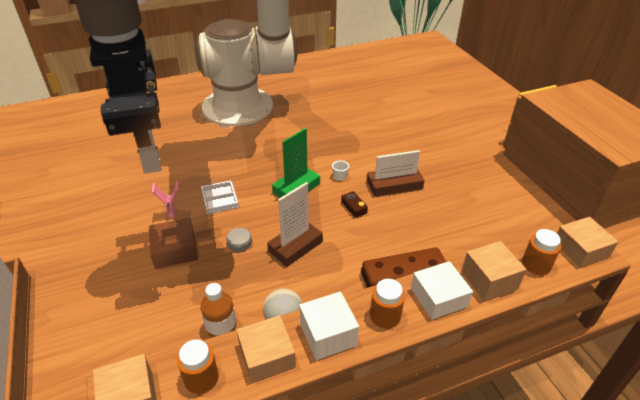

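```bash
python3 - 2>/dev/null <<'E'
from workcell import *
from h import *
c=np.array([488.7,-259.9]);a=np.radians(-5.3);ex=np.array([np.cos(a),np.sin(a)]);ey=np.array([-ex[1],ex[0]])
for n in('w3','s3','c3'):
    p,P=cloud(n+'.npz'); q=seg(P,440,540,-300,-220,190,262)
    L=np.c_[(q[:,:2]-c)@ex,(q[:,:2]-c)@ey,q[:,2]]
    print(n,len(q),'zmin',np.sort(q[:,2])[:6].round(1), 'ty',np.percentile(L[:,1],[2,98]).round(1))
    for z in range(205,260,6):
        k=L[(L[:,2]>=z)&(L[:,2]<z+6)]
        if len(k)>2: 
            l=k[k[:,0]<0];r=k[k[:,0]>=0]
            f=lambda t:(t[:,0].min().round(1),t[:,0].max().round(1),t[:,1].min().round(1),t[:,1].max().round(1)) if len(t) else None
            print(' ',z,len(k),f(l),f(r))
E
python3 - <<'E'
import cv2
p=cv2.imread('pics/w3.png');cv2.imwrite('pics/w3c.png',cv2.resize(p[170:310,240:400],None,fx=4,fy=4,interpolation=2))
E
```

```text
w3 1994 zmin [211.3 211.3 211.6 211.8 211.8 211.8] ty [-16.1  13.4]
  211 125 (np.float64(-16.2), np.float64(-9.9), np.float64(-15.1), np.float64(7.9)) (np.float64(8.9), np.float64(16.1), np.float64(-15.0), np.float64(10.2))
  217 178 (np.float64(-15.1), np.float64(-9.1), np.float64(-15.0), np.float64(5.6)) (np.float64(8.9), np.float64(15.2), np.float64(-15.1), np.float64(7.8))
  223 136 (np.float64(-13.4), np.float64(-10.0), np.float64(-15.1), np.float64(2.5)) (np.float64(9.7), np.float64(13.4), np.float64(-15.0), np.float64(4.2))
  229 108 (np.float64(-11.9), np.float64(-7.9), np.float64(-15.1), np.float64(-0.6)) (np.float64(8.2), np.float64(11.7), np.float64(-15.1), np.float64(-0.1))
  235 94 (np.float64(-10.4), np.float64(-6.6), np.float64(-15.0), np.float64(-3.8)) (np.float64(6.2), np.float64(10.1), np.float64(-15.0), np.float64(-4.0))
  241 80 (np.float64(-8.3), np.float64(-0.2), np.float64(-16.7), np.float64(-8.0)) (np.float64(0.4), np.float64(8.0), np.float64(-16.7), np.float64(-7.9))
  247 558 (np.float64(-6.9), np.float64(-0.2), np.float64(-17.1), np.float64(15.5)) (np.floa
[... 2536 characters left out ...]
 64 (np.float64(-8.0), np.float64(-6.5), np.float64(14.5), np.float64(14.8)) (np.float64(5.9), np.float64(14.1), np.float64(-14.9), np.float64(15.1))
  241 66 None (np.float64(1.4), np.float64(12.7), np.float64(-14.6), np.float64(16.0))
  247 73 (np.float64(-4.0), np.float64(-0.5), np.float64(12.4), np.float64(17.1)) (np.float64(0.6), np.float64(11.6), np.float64(-16.7), np.float64(17.0))
  253 43 (np.float64(-6.8), np.float64(-4.3), np.float64(12.8), np.float64(13.0)) (np.float64(6.1), np.float64(9.5), np.float64(-12.1), np.float64(13.2))
  259 15 (np.float64(-4.9), np.float64(-4.6), np.float64(12.4), np.float64(12.8)) (np.float64(7.5), np.float64(10.7), np.float64(-12.5), np.float64(11.9))
```

View pics/w3c.png

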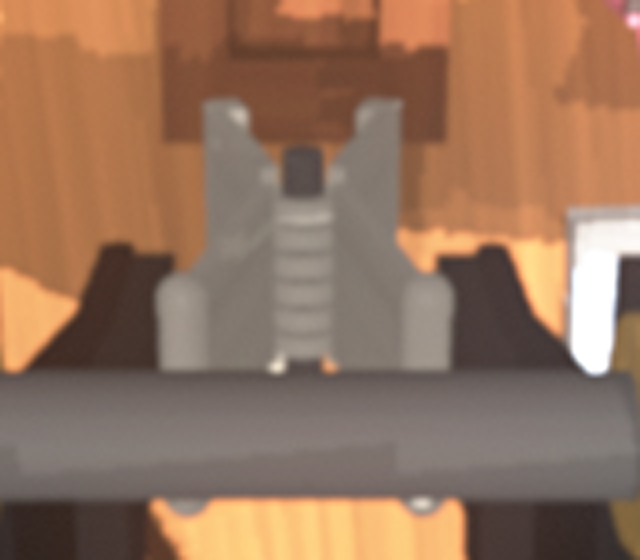

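The clip is held symmetrically. Its jaws are centred under the TCP within about 0.3 mm, the inner gap is about 20 mm, and the tips are at z≈211, which is TCP−69. I'll move above the card and check the clip against the card in one view.

```bash
cat > meas.py <<'E'
from h import *
def meas(n,zt,c=np.array([570.9,-29.1])):
    a=np.radians(22.5);ex=np.array([np.cos(a),np.sin(a)]);ey=np.array([-ex[1],ex[0]])
    p,P=cloud(n+'.npz'); q=seg(P,500,640,-110,50,60,zt+50)
    L=np.c_[(q[:,:2]-c)@ex,(q[:,:2]-c)@ey,q[:,2]]
    return p,P,L
E
python3 - 2>/dev/null <<'E'
from workcell import *
from meas import *
o=down(np.radians(202.5))
move_to([570.9,-29.1,280],o)
line_to([570.9,-29.1,245],speed=100); wait(0.3)
s=state();print(s['time'],s['finger_gap'],s['ft_force'],s['tcp_pos'])
for n,t in(('wrist','w4'),('side','s4'),('scene','c4')):
    snap(n,t)
    p,P,L=meas(t,176)
    k=L[(L[:,2]<153)&(L[:,2]>110)]; print(t,'card x',np.percentile(k[:,0],[1,50,99]).round(1),'y',k[:,1].min().round(1),k[:,1].max().round(1),'ztop',np.percentile(k[:,2],99).round(1))
    for z in range(172,208,6):
        k=L[(L[:,2]>=z)&(L[:,2]<z+6)]
        if len(k)>3: print('  ',z,len(k),'x',k[:,0].min().round(1),k[:,0].max().round(1),'y',k[:,1].min().round(1),k[:,1].max().round(1))
w=cv2.imread('pics/w4.png')[120:320,200:440];a=cv2.imread('pics/s4.png')[80:260,210:410];b=cv2.imread('pics/c4.png')[100:280,200:400]
cv2.imwrite('pics/m4.png',np.hstack([cv2.resize(i,(266,400*0+int(266*i.shape[0]/i.shape[1])//2*2)) [:220] for i in (w,a,b)]) )
cv2.imwrite('pics/a4.png',cv2.resize(w,None,fx=3,fy=3)); cv2.imwrite('pics/b4.png',np.hstack([cv2.resize(a,(400,360)),cv2.resize(b,(400,360))]))
E
```

```text
9.1417 0.3688054177165035 [-0.02112722  0.22919929 -0.74279477] [571.15891241 -29.09306028 245.61527469]
w4 card x [-1.3  0.2  1.8] y -35.1 1.2 ztop 151.2
   172 10 x -16.0 13.4 y -14.6 0.2
   178 174 x -15.9 16.4 y -14.9 11.1
   184 150 x -14.3 15.1 y -14.9 6.0
   190 126 x -12.6 13.3 y -14.9 3.1
   196 103 x -11.0 11.6 y -15.0 -1.2
   202 97 x -9.5 9.6 y -14.8 -4.2
s4 card x [-1.2  2.5  3.5] y -34.4 37.4 ztop 152.8
   178 24 x -14.9 17.6 y -13.7 16.8
   184 39 x -12.6 16.6 y -14.1 17.0
   190 24 x -10.4 14.9 y -13.0 16.5
   196 21 x -10.1 13.4 y -12.6 17.6
   202 26 x -9.0 12.2 y -13.9 15.8
c4 card x [-1.8  2.2  4.5] y -36.5 35.2 ztop 150.4
   172 17 x -14.8 16.7 y -16.3 11.8
   178 71 x -14.4 18.3 y -16.6 14.9
   184 60 x -13.3 16.6 y -15.3 14.3
   190 56 x -9.9 15.0 y -15.3 13.7
   196 61 x -9.3 13.1 y -15.4 15.0
   202 48 x -6.4 11.6 y -15.5 14.5
```

View pics/a4.png

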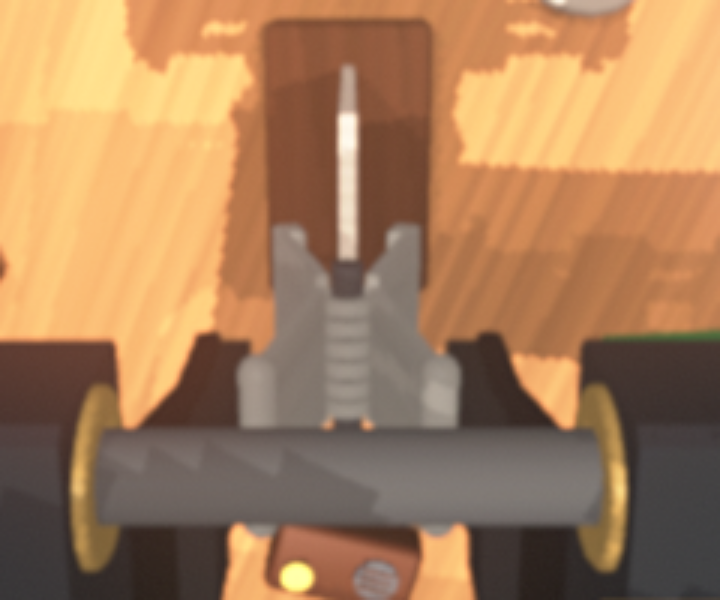

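View pics/b4.png

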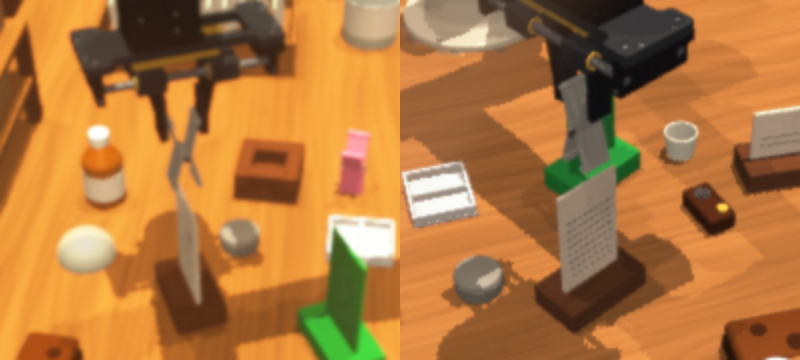

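The card passes centrally between the jaws (wrist crop: card at x≈348, jaws at 285 and 408). I'll lower the clip.

```bash
python3 - 2>/dev/null <<'E'
from workcell import *
from meas import *
print(line_to([570.9,-29.1,204],speed=30,f_stop=3)); wait(0.4)
s=state();print(s['time'],s['finger_gap'],s['ft_force'],s['tcp_pos'])
for n,t in(('wrist','w5'),('side','s5'),('scene','c5')):
    snap(n,t)
    p,P,L=meas(t,135)
    for z in range(126,168,6):
        k=L[(L[:,2]>=z)&(L[:,2]<z+6)&(abs(L[:,0])>5)&(abs(L[:,1])<18)]
        if len(k)>3: print(t,z,len(k),'x',k[:,0].min().round(1),k[:,0].max().round(1),'zmin',k[:,2].min().round(1))
w=cv2.imread('pics/w5.png')[120:320,200:440];a=cv2.imread('pics/s5.png')[110:250,230:380];b=cv2.imread('pics/c5.png')[120:270,220:370]
cv2.imwrite('pics/a5.png',cv2.resize(w,None,fx=3,fy=3)); cv2.imwrite('pics/b5.png',np.hstack([cv2.resize(a,(400,400)),cv2.resize(b,(400,400))]))
E
```

```text
False
11.2083 0.3746612751137841 [ 0.82512758  0.64675142 -1.01538267] [570.89477641 -29.08139954 204.03526368]
w5 132 48 x -16.3 16.1 zmin 135.2
w5 138 182 x -15.9 16.0 zmin 138.0
w5 144 141 x -14.3 14.2 zmin 144.0
w5 150 127 x -12.7 12.4 zmin 150.1
w5 156 101 x -11.1 10.8 zmin 156.0
w5 162 80 x -9.1 9.2 zmin 162.0
s5 138 25 x -13.6 17.3 zmin 138.0
s5 144 35 x -13.5 16.1 zmin 144.0
s5 150 22 x -10.9 14.9 zmin 150.2
s5 156 19 x -9.7 12.4 zmin 156.6
s5 162 19 x -7.5 11.0 zmin 162.4
c5 132 19 x -14.9 17.8 zmin 134.6
c5 138 59 x -14.7 18.4 zmin 138.0
c5 144 56 x -13.2 16.0 zmin 144.0
c5 150 54 x -12.0 15.3 zmin 150.4
c5 156 51 x -8.9 13.3 zmin 156.3
c5 162 47 x -7.0 11.3 zmin 162.3
```

View pics/a5.png

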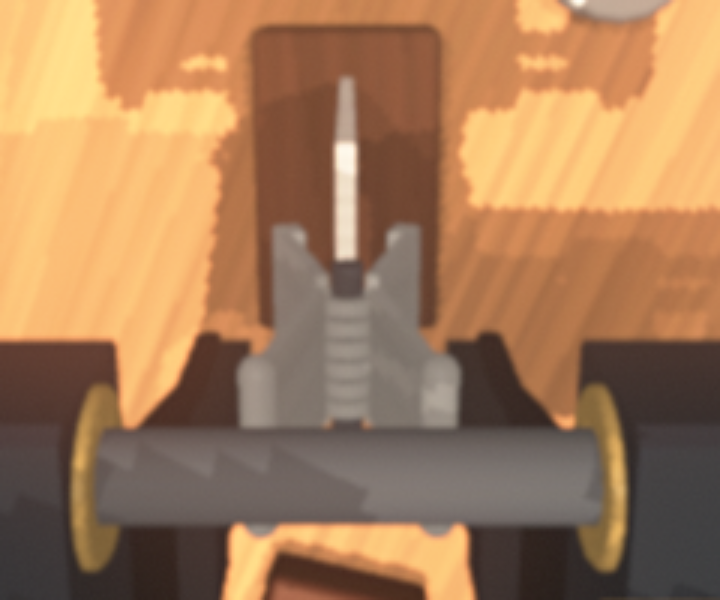

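View pics/b5.png

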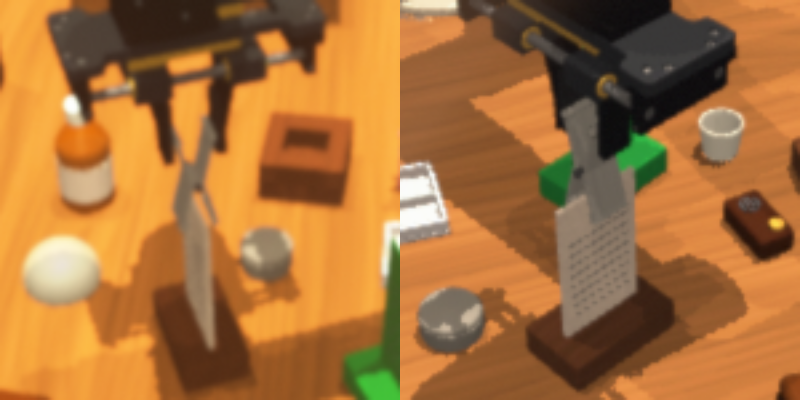

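The jaws straddle the card centrally. The tips are at z≈135, nothing touches (force is within the noise), and the gap is about 20 mm. I'm handing in.

```bash
python3 -c "
from workcell import *
s=state();print(s['time'],s['finger_gap'],s['ft_force']);print(hand_in())"
```

```text
11.3583 0.37318616219190487 [-0.00171414 -0.14243857 -0.73945405]
the job is handed in; nothing more can be done
None
```

I handed the job in at 11.4 s, with the steel clip held open over the middle of the tall off-white card's top edge. I gripped it lightly in its rest and lifted it clear. I then squeezed it in the air to about 32 mm over the bars and lowered it over the card.

- **Depth:** the last wrist and scene views put the jaw tips at z ≈ 135 mm, about 15 mm below the card's edge.
- **Clearance:** the jaw gap is about 20 mm or more and centred on the card within about 0.3 mm. The tool force stayed at noise level, at most about 1 N, so neither jaw appears to touch.
- **Disagreement:** the scene and side views put the clip and the card 1–2 mm further along the card's x than the wrist view. That is within the stated calibration, and they shift together, so the centring still holds. The side view was too coarse to show the very ends of the tips; its lowest jaw reading was z ≈ 138 mm.
- **Other things on the shelf:** I did not touch any of them, including the pink and green look-alikes.

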